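# Seat a tea-light holder in the sanding jig and throw the toggle clamp

### The arm

A 7-joint arm with a two-finger parallel gripper is mounted at the origin on the work surface; the furniture and walls round the work are solid. World frame = base frame: x ahead of the robot, y to its left, z up, the work surface at z = 0. Lengths are in m, angles in rad, forces in N, time in s.
With the tool pointing down it reaches from about 0.4 to 0.875 m from the base axis. Payload 19.3 kg.
Tool frame: the origin (TCP) lies midway between the tips of the shut fingers; the grasp point (between the pads) lies 19 mm behind it; z points along the fingers, y is the line along which they close (so a half turn about z gives the same grasp; the last joint's range is limited). The gripper opens to 85 mm and grips with 20 to 120 N. Pads are 22 mm wide; open, the fingers measure 114 mm over their backs; the gripper's body (76 mm by 85 mm) begins 54 mm behind the grasp point. The pads swing forward as they close: fully open they stand 13 mm farther back than shut.
Start: joints at [-0.07, 0.521, -0.036, 1.599, 0.021, 1.021, -0.113], TCP at [0.625, -0, 0.231] pointing down, gripper open.
Joint ranges: [-2.91, 2.91], [-0.3, 2.13], [-1.5, 1.42], [0.17, 2.43], [-1.26, 4.41], [0.16, 1.93], [-2.52, 2.52]. Speed limits (rad/s): [1.89, 1.89, 2.39, 2.39, 3.01, 3.01, 3.01].

### API

Orientations are given as [roll, pitch, yaw] about the fixed x, y, z axes, in that order (R = Rz(yaw) Ry(pitch) Rx(roll)).
In Python, from workcell import bot gives the robot as it stands.
- The arm moves only by the tool creep_tool, called after "Call:" as name(argument=value, ...), one argument or row to a line, values as JSON. Schema: {"type":"object","properties":{"moves":{"type":"array","items":{"type":"array","prefixItems":[{"type":"number"},{"type":"array","items":{"type":"number"},"minItems":3,"maxItems":3},{"type":"array","items":{"type":"number"},"minItems":3,"maxItems":3}],"minItems":3,"maxItems":3},"minItems":1,"maxItems":5},"clamp_n":{"type":"number"},"only":{"type":"string"},"quiet":{"type":"boolean"},"lines":{"type":"string"}},"required":["moves"],"additionalProperties":false}. moves is a list of rows, 1 to 5 of them, each written [opening, [dx, dy, dz], [rx, ry, rz]]: the finger opening in m, then dx, dy, dz in m, then a rotation vector rx, ry, rz in rad; each row is the pose to reach, as a shift and turn from the pose commanded when the call began, along the tool's axes at that moment; what a row does not reach only later rows make up. A row lasts 1/8 s, in which the tool goes at most 0.0625 m and 0.188 rad, less where a joint would pass 70% of its speed; a pose out of reach is approached as far as the arm can. The fingers move at their own pace and stop on an object; clamp_n is the grip in N (left out, the last holds). Time passes only in rows, so rows that do not move let the fingers close. The tool returns the time, the measured TCP pose, the force, the opening and the grip force at its end. only (a regular expression) keeps the lines of the reply that match it, lines (a string "A,B") keeps lines A to B, and quiet returns only ok. Input that does not fit is refused with a message, and nothing moves.
- bot.observe(): the state, without advancing time (a new reading comes with each control period).
- bot.grab_frame(name): name is "scene" or "side" or "wrist"; returns the picture (400x640x3 uint8, blue, green, red); there is no depth.
- bot.calibration(name): a dict with "vfov" (degrees; the focal length in pixels is half the picture's height over the tangent of half this angle, whatever the lens; pixels are square), "cx", "cy" (the principal point, pixels), "dist_coeffs" ([k1, k2, p1, p2, k3] as OpenCV has them; the pictures are not rectified), "eye" and "attitude" of the camera in the world. Camera axes: x right, y down, z forward; pixel columns grow to the right and rows downward; lengths in m; the calibration is good to about 2 mm. A picture is of the moment at which its call begins: read the wrist's pose just before it. calibration takes no time and is no camera call; for the wrist camera it gives the pose at the moment of the call.
- bot.job_done(): hands the job in; it is judged then, once.
The state is a dict: "clock": time; "qpos": joint angles; "qd": joint speeds; "joint_efforts": joint torques, N m; "position": TCP position; "tool_rot": TCP orientation; "force": force on the tool from outside, world axes, zero at the start; "moment": the same for the moment, N m; "grip_width": finger opening in m; "finger_force": force on a finger pad.
Only numpy, scipy, OpenCV 4.12 (cv2) and the standard library are available. Lean on these libraries where they do the work, as an engineer would, in place of code of your own. Each camera call takes 0.05 s, during which the arm holds its last target. There are 200 camera calls.

### The job

Fix the wooden tea-light holder in the sanding jig: push it along the board with your fingertips until two of its sides sit tight and square against the two wooden fences, then push the upright handle of the toggle clamp over and down, past centre, until it snaps flat and the rubber foot holds the wood by itself. Push only, with nothing gripped or lifted off the board, and leave the things standing round the jig where they are.

Things in the scene. Friction and masses are not known exactly. Their poses are not given: they have to be found in the camera images.
- jig: Sanding jig, fixed to the table: plywood board 164 (x) by 220 (y) by 18 mm thick, with two fences and a steel toggle clamp on it. Origin: centre of its underside; z up. At yaw 0 its x points away from the robot, its y to the robot's left. The clamp's foot plate is centred at jig x = 0, y = +51 mm, beyond the side fence; all its parts lie within 20 mm of x = 0 (foot plate 29 mm).
- side_fence (a point): Middle of the side fence's top edge, 34 mm above the table, at jig x = -8, y = -15 mm. The fence is a wooden strip along jig x, 104 mm long, 12 mm thick, 16 mm high; its face looks to jig -y.
- end_fence (a point): Middle of the end fence's top edge, 34 mm above the table, at jig x = +60, y = -59 mm. The fence is a wooden strip along jig y, 60 mm long, 14 mm thick, 16 mm high; its face looks to jig -x.
- jig_seat (a point): Point on top of the jig's board (18 mm above the table), at x = 0, y = -51 mm in the jig's frame, axes parallel to the jig's: the holder's origin lies here when it sits against both fences.
- holder: Tea-light holder: loose light-brown wooden block, 120 (x) by 72 (y) by 34 mm high, about 0.2 kg, with two pockets 41 mm across, 14 mm deep, in a row along x. Origin: centre of its underside; z up. It starts on the board 10 to 24 mm short of the end fence (jig -x) and 13 to 30 mm short of the side fence (jig -y), up to 0.12 rad from square.
- clamp_bar (a joint): Hinge of the clamp's bar (twin steel flats, 23 mm wide together), rad: 0 = open, bar standing up at 53 degrees; about 0.88 = shut on the holder, bar level. Its pivot lies at jig x = 0, y = +25 mm, 68 mm above the table; the bar reaches 87 mm from it towards jig -y. Open, its end is 145 mm above the table at jig y = -20 to -40 mm.
- clamp_handle (a joint): Hinge between handle and rear of the bar, rad: 0 = open, as it starts; 2.72 = shut, handle level at its stop. Handle, bar and a link to the base form a toggle: stiff pins hold it where it is left until, from about 2.05 on, the foot's spring resists (2 to 5 N near the handle's end); dead centre is near 2.45, and past it the handle snaps to the stop by itself and stays.
- handle_pivot (a point): Pin on which the handle turns on the bar: centre of the clamp's width. It shifts with the bar: at jig y = +46, 53 mm above the table, open; y = +50, 75 mm above the table, shut.
- handle_end (a point): Near the tip of the handle's round black grip (5 mm short of it), 130 mm from handle_pivot. The grip is 15 mm thick and 95 mm long. Open, the handle stands up, leaning 13 degrees to jig -y (end 180 mm above the table); it swings to jig +y and down, in the jig's y-z plane at x = 0, through 103 degrees, and is level when shut, the end at jig y = +180 mm, 76 mm above the table.
- clamp_foot: Rubber foot, 18 mm across, on a sprung spindle at the front of the bar, 66 mm from the bar's pivot. Origin: centre of its underside. Open, it hangs 108 mm above the table at jig y = -31 mm. Shut, it presses on the holder's top between the two pockets with about 15 N.
- tea_light_1: Tea light in a metal cup, 38 mm across, 15 mm high, loose on the table to the right of the jig; bystander. Origin: centre of its underside.
- tea_light_2: A second tea light, the same, beside the first; bystander. Origin: centre of its underside.
- sanding_block: Cork sanding block, 64 (x) by 110 (y) by 33 mm high, loose on the table to the right of the jig; bystander. Origin: centre of its underside.
- glue_stick: Glue stick standing upright, 26 mm across, 96 mm high, loose on the table in front of the jig's right corner; bystander. Origin: centre of its underside.

How it is judged:
On the way, in this order (a step that is already met when the one before it is completed fails the run):
1. the holder sits against both fences while the clamp is still open (x of holder in the frame of jig_seat between -0.003 and 0.003 m and y of holder in the frame of jig_seat between -0.003 and 0.003 m and angle between the x axis of holder and the x axis of jig_seat, either way round below 0.035 rad and z of holder in the frame of jig_seat between -0.003 and 0.003 m and value of joint clamp_bar below 0.4 rad), for 0.2 s.
2. the clamp handle is past centre at its stop and the foot presses on the holder (value of joint clamp_handle above 2.65 rad and value of joint clamp_bar above 0.84 rad and contact force between clamp_foot and holder above 8 N), for 0.2 s.
At the end, for the whole second after the job is handed in: The holder lies flat on the board within 3 mm of both fences and square to within 2 degrees; the clamp handle is down at its stop (clamp_handle over 2.65, clamp_bar over 0.84), the rubber foot alone presses on the holder with more than 8 N, and all is at rest (all of step 2 and x of holder in the frame of jig_seat between -0.003 and 0.003 m and y of holder in the frame of jig_seat between -0.003 and 0.003 m and angle between the x axis of holder and the x axis of jig_seat, either way round below 0.035 rad and z of holder in the frame of jig_seat between -0.003 and 0.003 m and linear speed of holder below 0.01 m/s); the robot touches nothing.
It fails at once if the holder is lifted off the board (more than 8 mm), tipped, or pushed off it (z of holder in the frame of jig_seat above 0.008 m or z of holder in the frame of jig_seat below -0.008 m or angle between holder's own z axis and vertical above 0.2 rad).
It fails at once if a tea light is shoved more than 20 mm or knocked over (distance of tea_light_1 from where it was at the start of the episode above 0.02 m or angle between tea_light_1's own z axis and vertical above 0.5 rad).
It fails at once if a tea light is shoved more than 20 mm or knocked over (distance of tea_light_2 from where it was at the start of the episode above 0.02 m or angle between tea_light_2's own z axis and vertical above 0.5 rad).
It fails at once if the sanding block is shoved more than 20 mm or knocked over (distance of sanding_block from where it was at the start of the episode above 0.02 m or angle between sanding_block's own z axis and vertical above 0.5 rad).
It fails at once if the glue stick is shoved more than 20 mm or knocked over (distance of glue_stick from where it was at the start of the episode above 0.02 m or angle between glue_stick's own z axis and vertical above 0.5 rad).
It also fails if it takes over 51 s, if anything falls off the work surface, if the arm or the gripper's body presses on something with over 40 N, if the wrist force passes 120 N, or if a joint passes its speed limit or range.

## Working session

There is one attempt and no reset: what is moved stays moved. The work goes in short steps, Python scripts to look and compute and a tool call to move; the robot and the scene stay as the last step left them, time stands still between calls to the robot, and variables do not carry over. Pictures are saved under pics/ and viewed, at most 10 in all, crops included, and the job is handed in when it is done.

```bash
ls; mkdir -p pics; python3 - <<'E'
from workcell import bot
import cv2
for n in("scene","side"):
    cv2.imwrite(f"pics/{n}0.png",bot.grab_frame(n)); print(n,bot.calibration(n))
cv2.imwrite("pics/wrist0.png",bot.grab_frame("wrist"));print(bot.calibration("wrist"))
print(bot.observe())
E
```

```text
pics
workcell.py
scene {'vfov': 44.04798875596111, 'cx': 320.2773322482026, 'cy': 197.19510145196378, 'dist_coeffs': array([-0.02417944,  0.        ,  0.        ,  0.        ,  0.        ]), 'eye': array([-0.12602828, -0.6213104 ,  0.94222674]), 'attitude': array([-2.35766167,  0.01732313, -0.87042222])}
side {'vfov': 42.16314941062903, 'cx': 325.9533910930312, 'cy': 197.8843929867561, 'dist_coeffs': array([-0.1465294,  0.       ,  0.       ,  0.       ,  0.       ]), 'eye': array([ 0.1449012 , -0.79763669,  0.80146142]), 'attitude': array([-2.27315479e+00,  5.68820526e-04, -4.45879303e-01])}
{'vfov': 65.76915121673419, 'cx': 319.6033036573558, 'cy': 195.16919616327016, 'dist_coeffs': array([-0.02431381,  0.        ,  0.        ,  0.        ,  0.        ]), 'eye': array([0.62516495, 0.07996415, 0.37253346]), 'attitude': array([2.82076055e+00, 1.25255064e-03, 2.15695677e-04])}
{'clock': 0.15, 'qpos': array([-0.07018213,  0.52185397, -0.03632935,  1.59982171,  0.0212214 ,
        1.02111308, -0.11276268]), 'qd': array([ 4.98506832e-04, -1.18705995e-03, -5.21204646e-04, -1.42689298e-03,
       -4.70348630e-04, -5.87337152e-04, -6.02081833e-05]), 'joint_efforts': array([ 4.00798544e-04, -9.27376485e+01,  1.98035471e+00, -3.70049715e+01,
        1.79930578e-02,  6.46477114e-03, -1.41420460e-05]), 'position': array([ 6.24771563e-01, -4.36517533e-05,  2.30892171e-01]), 'tool_rot': array([-3.14078516e+00,  7.04660407e-05,  1.57081534e+00]), 'force': array([0.17857477, 0.30885517, 0.46942281]), 'moment': array([-0.02970312, -0.01380784,  0.03122176]), 'finger_force': 0.0, 'grip_width': 0.08538320561083068}
```

View pics/scene0.png

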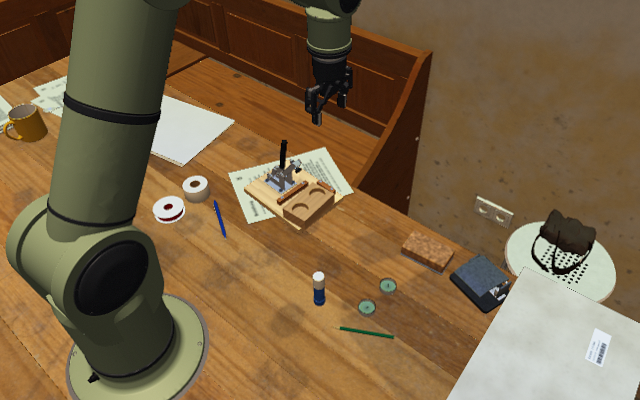

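View pics/side0.png

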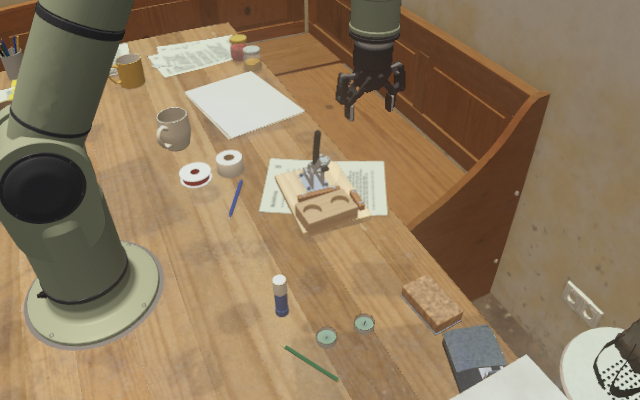

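View pics/wrist0.png

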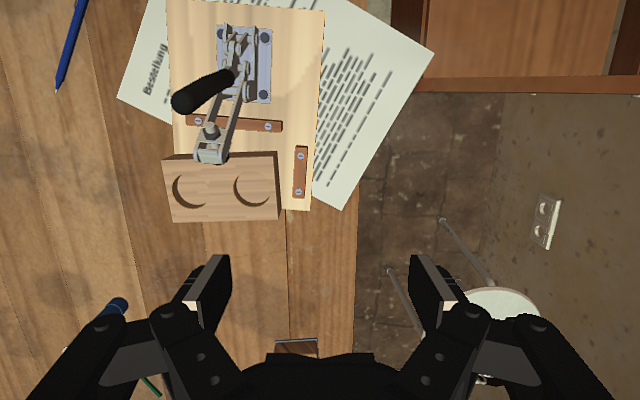

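The wrist view shows the jig at the top left. The side fence runs (186,120)-(282,127), the end fence (296,147)-(305,198). The holder is at about (162-278, 152-220), the black grip tip at (183,103), and the glue stick is seen at the left edge. I'll measure these with masks.

```bash
cat > h.py <<'E'
import numpy as np, cv2
from scipy.spatial.transform import Rotation as R
def cast(cal,px,z):
    f=200/np.tan(np.radians(cal["vfov"]/2))
    K=np.array([[f,0,cal["cx"]],[0,f,cal["cy"]],[0,0,1]])
    u=cv2.undistortPoints(np.array(px,float).reshape(-1,1,2),K,cal["dist_coeffs"])[:,0]
    d=np.c_[u,np.ones(len(u))]@R.from_euler("xyz",cal["attitude"]).as_matrix().T
    e=cal["eye"]; return e+d*((z-e[2])/d[:,2])[:,None]
E
python3 - <<'E'
from workcell import bot
from h import *
im=cv2.imread("pics/wrist0.png"); cal=bot.calibration("wrist")
cv2.imwrite("pics/crop.png",cv2.resize(im[0:230,150:340],None,fx=2.6,fy=2.6,interpolation=cv2.INTER_CUBIC))
hsv=cv2.cvtColor(im,cv2.COLOR_BGR2HSV)
for p in [(235,124),(300,180),(220,195),(220,157),(180,60),(300,60)]: print(p,hsv[p[1],p[0]])
print(cast(cal,[(186,120),(282,127),(300,147),(301,198)],.034))
E
```

```text
(235, 124) [16 63 77]
(300, 180) [ 13 132 156]
(220, 195) [ 16  89 187]
(220, 157) [110  29 202]
(180, 60) [ 19  76 219]
(300, 60) [ 20  69 229]
[[ 0.48130517  0.05241822  0.034     ]
 [ 0.58427777  0.04475165  0.034     ]
 [ 0.60324244  0.02314944  0.034     ]
 [ 0.60324281 -0.03599995  0.034     ]]
```

View pics/crop.png

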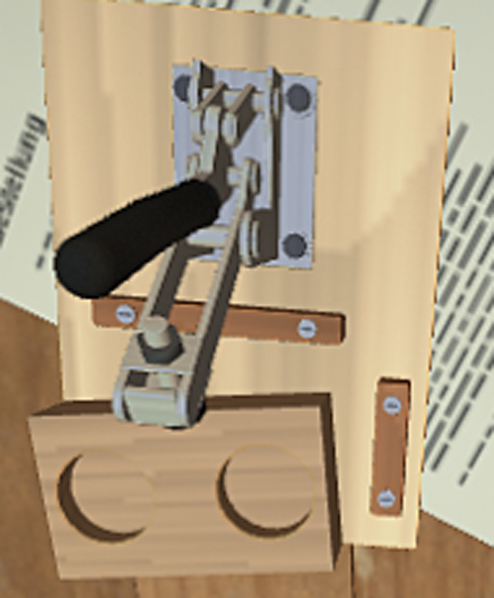

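The crop shows these positions. Side fence top: (93,297),(345,314),(343,342),(95,322). End fence top: (378,379),(410,380),(402,516),(371,512). Holder top corners: (30,417),(322,404),(333,570),(60,578).

```bash
python3 - <<'E'
from workcell import bot
from h import *
cal=bot.calibration("wrist")
c=lambda p,z:cast(cal,np.array(p)/2.6+[150-.3,-.3],z)[:,:2]
s=c([(93,297),(345,314),(343,342),(95,322)],.034); e=c([(378,379),(410,380),(402,516),(371,512)],.034)
h=c([(30,417),(322,404),(333,570),(60,578)],.052); b=c([(43,0),(455,29),(414,548)],.018)
for n,a in(("s",s),("e",e),("h",h),("b",b)):
    print(n,a.mean(0),"\n",a.round(4).tolist())
    d=np.roll(a,-1,0)-a; print(np.hypot(*d.T).round(4),np.degrees(np.arctan2(d[:,1],d[:,0])).round(1))
# jig pose from fence points
J=np.array([[-8,-15],[60,-59.]])/1e3; v=e.mean(0)-s.mean(0); w=J[1]-J[0]
print("yaw from centres",np.arctan2(v[1],v[0])-np.arctan2(w[1],w[0]),np.hypot(*v),np.hypot(*w))
j=c([(185,88),(298,97),(293,246)],.022);print("plate",j)
S=bot.calibration("side"); im=cv2.imread("pics/side0.png")
print("side: glue base, tl, tl, cork",cast(S,[(281,313)],0),cast(S,[(326,337),(364,323)],.015),cast(S,[(432,290)],.033))
E
```

```text
s [0.53282303 0.04982691] 
 [[0.4816, 0.0588], [0.585, 0.0516], [0.5837, 0.0402], [0.4811, 0.0487]]
[0.1036 0.0114 0.103  0.0101] [ -3.9 -96.3 175.3  87.2]
e [ 0.60241505 -0.00531945] 
 [[0.5979, 0.0248], [0.6114, 0.0244], [0.6071, -0.0362], [0.5933, -0.0343]]
[0.0135 0.0608 0.0139 0.0593] [ -1.8 -94.1 172.3  85.6]
h [ 0.51748844 -0.02078003] 
 [[0.4569, 0.0125], [0.5765, 0.0177], [0.5779, -0.0547], [0.4586, -0.0587]]
[0.1197 0.0724 0.1193 0.0712] [   2.5  -88.9 -178.1   91.4]
b [0.57032718 0.09076364] 
 [[0.4695, 0.1706], [0.6299, 0.1594], [0.6116, -0.0577]]
[0.1608 0.2178 0.2689] [ -4.  -94.8 121.9]
yaw from centres -0.09579935630758529 0.0887928504420184 0.08099382692526635
plate [[0.52340203 0.13814492]
 [0.56791945 0.13464898]
 [0.56288236 0.07832085]]
side: glue base, tl, tl, cork [[ 0.32896012 -0.21267219  0.        ]] [[ 0.37847166 -0.30813491  0.015     ]
 [ 0.45472301 -0.31071448  0.015     ]] [[ 0.601397   -0.31181713  0.033     ]]
```

```bash
cat >> h.py <<'E'
J0=np.array([.5405,.0582]); YAW=-.075
def jig(x,y,z): 
    c,s=np.cos(YAW),np.sin(YAW); return np.array([J0[0]+c*x-s*y,J0[1]+s*x+c*y,z])
def injig(p): return np.r_[R.from_euler("z",-YAW).apply([*(p[:2]-J0),0])[:2],p[2]]
def go(o,x,y,z,t):
    R0=R.from_euler("xyz",o["tool_rot"]); T=R.from_euler("z",YAW)*R.from_euler("x",t)*R.from_euler("xyz",[np.pi,0,np.pi/2])
    print((x,y,z,t),R0.inv().apply(jig(x,y,z)-o["position"]).round(4),(R0.inv()*T).as_rotvec().round(4))
E
python3 - <<'E'
from workcell import bot
from h import *
o=bot.observe(); go(o,-.017,-.14,.10,.4); go(o,-.017,-.14,.02,.4)
E
```

```text
(-0.017, -0.14, 0.1, 0.4) [-0.0801 -0.1116  0.131 ] [-0.0158  0.3999  0.0739]
(-0.017, -0.14, 0.02, 0.4) [-0.0801 -0.1115  0.211 ] [-0.0158  0.3999  0.0739]
```

Call:
creep_tool(
  moves=[
    [0.085, [-0.025, -0.035, 0.04], [-0.005, 0.13, 0.025]],
    [0.085, [-0.05, -0.07, 0.08], [-0.01, 0.27, 0.05]],
    [0.085, [-0.08, -0.112, 0.115], [-0.016, 0.4, 0.074]],
    [0.085, [-0.08, -0.112, 0.16], [-0.016, 0.4, 0.074]],
    [0.085, [-0.08, -0.112, 0.18], [-0.016, 0.4, 0.074]],
  ],
)

```text
clock: 0.78
position: [0.5108, -0.0815, 0.0487]
tool_rot: [-3.138, -0.401, 1.491]
force: [0.4, 0.3, 1.1]
grip_width: 0.0848
finger_force: 0.0
```

```bash
python3 - <<'E'
from workcell import bot
from h import *
o=bot.observe(); print(injig(o["position"]),o["force"]); go(o,-.017,-.14,.02,.4)
cv2.imwrite("pics/w1.png",bot.grab_frame("wrist"))
E
```

```text
[-0.01917461 -0.14155967  0.04866642] [0.4037326  0.29959725 1.05885153]
(-0.017, -0.14, 0.02, 0.4) [-0.0097  0.0023  0.027 ] [-0.0014 -0.0012 -0.0048]
```

View pics/w1.png

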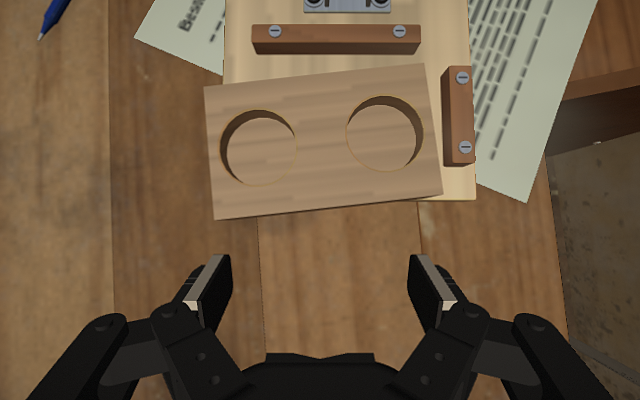

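The wrist picture shows the fence lines level in the image, so the tool is square to the jig. The holder is turned, with its near edge at (215,220)-(440,193). The fingertips, at (220,260) and (420,260), straddle its near face, so I descend and push.

Call:
creep_tool(
  moves=[
    [0.085, [-0.01, 0.002, 0.027], [0, 0, -0.004]],
    [0.085, [-0.01, 0.002, 0.027], [0, 0, -0.004]],
    [0.085, [-0.001, 0.002, 0.031], [0, 0, -0.004]],
    [0.085, [0.008, 0.002, 0.035], [0, 0, -0.004]],
    [0.085, [0.013, 0.002, 0.037], [0, 0, -0.004]],
  ],
)

```text
clock: 1.45
position: [0.5173, -0.0529, 0.0231]
tool_rot: [3.138, -0.4, 1.502]
force: [-0.4, -1.8, 1.0]
grip_width: 0.0848
finger_force: 1.3
```

Call:
creep_tool(
  moves=[
    [0.085, [0.004, 0, 0.0015], [0, 0, 0]],
    [0.085, [0.008, 0, 0.003], [0, 0, 0]],
    [0.085, [0.0115, 0, 0.005], [0, 0, 0]],
    [0.085, [0.015, 0, 0.0065], [0, 0, 0]],
  ],
)

```text
clock: 1.95
position: [0.5182, -0.0374, 0.0221]
tool_rot: [3.139, -0.4, 1.5]
force: [-0.4, -2.3, 2.0]
grip_width: 0.085
finger_force: 1.6
```

```bash
python3 - <<'E'
from workcell import bot
from h import *
o=bot.observe(); print(injig(o["position"]),o["force"]); go(o,-.019,-.092,.02,.4)
cv2.imwrite("pics/w2.png",bot.grab_frame("wrist"))
E
```

```text
[-0.01507635 -0.09701443  0.0220928 ] [-0.40381739 -2.31225704  2.04919016]
(-0.019, -0.092, 0.02, 0.4) [ 0.0038 -0.0039  0.0039] [ 0.0011 -0.0002  0.0039]
```

Call:
creep_tool(
  moves=[
    [0.085, [0.003, 0, 0.001], [0, 0, 0.004]],
    [0.085, [0.005, 0, 0.002], [0, 0, 0.004]],
    [0.085, [0.0065, 0, 0.003], [0, 0, 0.004]],
    [0.085, [0.008, 0, 0.0035], [0, 0, 0.004]],
    [0.085, [0.008, 0, 0.0035], [0, 0, 0.004]],
  ],
)

```text
clock: 2.62
position: [0.5186, -0.0308, 0.0219]
tool_rot: [3.14, -0.398, 1.494]
force: [-5.0, -14.5, 9.1]
grip_width: 0.0852
finger_force: 7.6
```

```bash
python3 - <<'E'
from workcell import bot
from h import *
o=bot.observe(); print(injig(o["position"]),o["force"])
cv2.imwrite("pics/w2.png",bot.grab_frame("wrist"))
E
```

```text
[-0.01517262 -0.09041063  0.02193846] [ -4.97436581 -14.54569653   9.10626439]
```

View pics/w2.png

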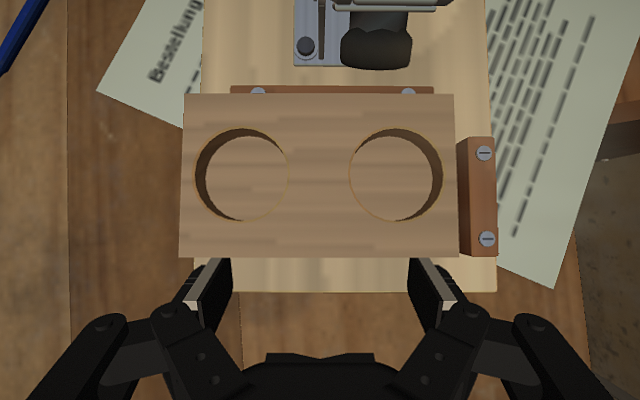

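The picture shows the holder square against the side fence (fence edge at row 90, holder top from (183,95) to (455,95)). A gap remains to the end fence between columns 458 and 468. I'll back off, shut the fingers and go round to the -x side.

```bash
python3 - <<'E'
from workcell import bot
from h import *
o=bot.observe(); go(o,-.015,-.112,.025,.4);go(o,-.05,-.11,.09,.4);go(o,-.115,-.08,.09,.4);go(o,-.115,-.055,.07,.4);go(o,-.115,-.055,.031,.4)
E
```

```text
(-0.015, -0.112, 0.025, 0.4) [-0.0187  0.0003 -0.0112] [ 0.0017  0.0018 -0.0015]
(-0.05, -0.11, 0.09, 0.4) [ 0.0083 -0.0347 -0.0704] [ 0.0017  0.0018 -0.0015]
(-0.115, -0.08, 0.09, 0.4) [ 0.0358 -0.0997 -0.0589] [ 0.0017  0.0018 -0.0015]
(-0.115, -0.055, 0.07, 0.4) [ 0.0511 -0.0998 -0.0308] [ 0.0017  0.0018 -0.0015]
(-0.115, -0.055, 0.031, 0.4) [ 0.036  -0.0998  0.0052] [ 0.0017  0.0018 -0.0015]
```

Call:
creep_tool(
  moves=[
    [0.085, [-0.019, 0, -0.011], [0, 0, 0]],
    [0.0, [0.005, -0.015, -0.06], [0, 0, 0]],
    [0.0, [0.015, -0.065, -0.07], [0, 0, 0]],
    [0.0, [0.036, -0.1, -0.059], [0, 0, 0]],
    [0.0, [0.051, -0.1, -0.031], [0, 0, 0]],
  ],
  clamp_n=30,
)

```text
clock: 3.3
position: [0.4204, 0.0127, 0.0712]
tool_rot: [3.139, -0.399, 1.495]
force: [2.0, 0.2, -0.5]
grip_width: 0.0119
finger_force: 0.0
```

```bash
python3 - <<'E'
from workcell import bot
from h import *
o=bot.observe(); print(injig(o["position"]),o["force"],o["grip_width"]); go(o,-.115,-.055,.031,.4)
cv2.imwrite("pics/w3.png",bot.grab_frame("wrist"))
E
```

```text
[-0.11635469 -0.05440351  0.07118981] [ 2.02991034  0.23808822 -0.4741735 ] 0.011896174307609796
(-0.115, -0.055, 0.031, 0.4) [-0.0162  0.0013  0.0368] [ 0.0026  0.0009 -0.0009]
```

View pics/w3.png

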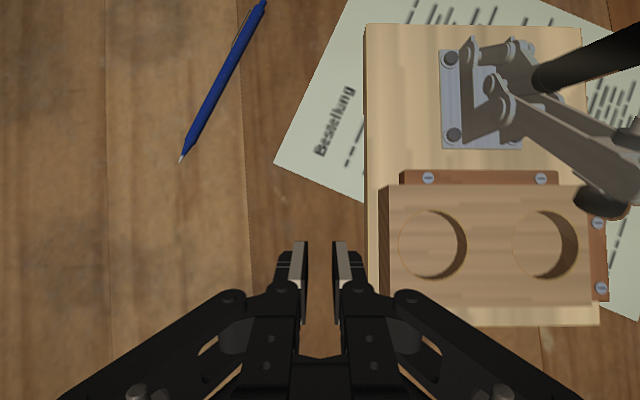

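The picture shows the holder still against the side fence, with its -x top edge at column 391 (rows 186-306). The fingers are closing clear of it.

Call:
creep_tool(
  moves=[
    [0.0, [-0.008, 0.001, 0.018], [0, 0, 0]],
    [0.0, [-0.016, 0.001, 0.037], [0, 0, 0]],
    [0.0, [-0.016, 0.001, 0.037], [0, 0, 0]],
  ],
)

```text
clock: 3.72
position: [0.4222, 0.0128, 0.0293]
tool_rot: [-3.14, -0.401, 1.495]
force: [0.1, -0.0, -0.1]
grip_width: -0.0002
finger_force: 0.0
```

```bash
python3 - <<'E'
from workcell import bot
from h import *
o=bot.observe(); print(injig(o["position"]),o["force"],o["grip_width"])
cal=bot.calibration("wrist"); cv2.imwrite("pics/w4.png",bot.grab_frame("wrist"))
E
```

```text
[-0.11460453 -0.05416542  0.02933625] [ 0.14620268 -0.00117687 -0.08453187] -0.00022587984928622773
```

View pics/w4.png

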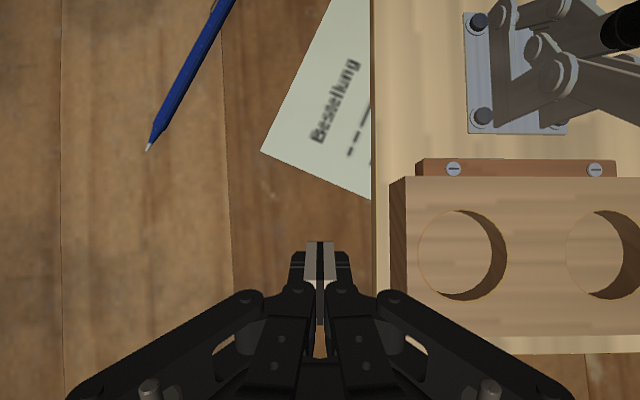

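The fingers are shut left of the holder; its -x face starts at column 390 and the fingertip's right side is at column 348. Next I push along +x.

Call:
creep_tool(
  moves=[
    [0, [0, 0.01, 0], [0, 0, 0]],
    [0, [0, 0.017, 0], [0, 0, 0]],
    [0, [0, 0.022, 0], [0, 0, 0]],
    [0, [0, 0.026, 0], [0, 0, 0]],
    [0, [0, 0.03, 0], [0, 0, 0]],
  ],
)

```text
clock: 4.4
position: [0.4522, 0.011, 0.0301]
tool_rot: [-3.142, -0.4, 1.496]
force: [-3.8, -0.5, 2.2]
grip_width: -0.0
finger_force: 2.0
```

Call:
creep_tool(
  moves=[
    [0, [0, 0.003, 0], [0, 0, 0]],
    [0, [0, 0.005, 0], [0, 0, 0]],
    [0, [0, 0.007, 0], [0, 0, 0]],
  ],
)

```text
clock: 4.78
position: [0.4595, 0.0103, 0.0301]
tool_rot: [3.141, -0.4, 1.496]
force: [-3.3, -1.6, 2.9]
grip_width: -0.0004
finger_force: 1.8
```

Call:
creep_tool(
  moves=[
    [0, [0, 0.002, 0], [0, 0, 0]],
    [0, [0, 0.004, 0], [0, 0, 0]],
    [0, [0, 0.005, 0], [0, 0, 0]],
  ],
)

```text
clock: 5.15
position: [0.4619, 0.0103, 0.0299]
tool_rot: [-3.138, -0.401, 1.495]
force: [-22.1, -5.1, 17.3]
grip_width: -0.0002
finger_force: 10.9
```

Call:
creep_tool(
  moves=[
    [0, [0, 0.001, 0], [0, 0, 0]],
    [0, [0, 0.002, 0], [0, 0, 0]],
    [0, [0, 0.002, 0], [0, 0, 0]],
  ],
)

```text
clock: 5.52
position: [0.462, 0.0104, 0.0297]
tool_rot: [-3.134, -0.402, 1.495]
force: [-29.2, -5.6, 20.3]
grip_width: -0.0002
finger_force: 14.3
```

```bash
python3 - <<'E'
from workcell import bot
from h import *
o=bot.observe(); print(injig(o["position"]),o["force"])
cv2.imwrite("pics/w5.png",bot.grab_frame("wrist"))
E
```

```text
[-0.0747065  -0.05352981  0.02971923] [-29.21899744  -5.61474071  20.28012823]
```

Call:
creep_tool(
  moves=[
    [0, [0, -0.012, 0], [0, 0, 0]],
    [0, [0.012, -0.03, -0.028], [0, 0, 0]],
    [0, [0.02, -0.03, -0.045], [0, 0, 0]],
    [0.085, [-0.02, -0.02, -0.06], [0, 0, 0]],
    [0.085, [-0.05, 0.0, -0.08], [0, 0, 0]],
  ],
)

```text
clock: 6.2
position: [0.4609, -0.0687, 0.0845]
tool_rot: [3.14, -0.4, 1.496]
force: [0.2, 1.2, 0.4]
grip_width: 0.0359
finger_force: 0.0
```

```bash
python3 - <<'E'
from workcell import bot
from h import *
o=bot.observe(); print(injig(o["position"]),o["force"]); go(o,-.012,-.125,.09,.4); go(o,-.012,-.105,.021,.4)
cv2.imwrite("pics/w6.png",bot.grab_frame("wrist"))
E
```

```text
[-0.06990036 -0.13254183  0.08448525] [0.1862203  1.17304818 0.37977072]
(-0.012, -0.125, 0.09, 0.4) [ 0.0091  0.0579 -0.002 ] [0.0017 0.0004 0.0001]
(-0.012, -0.105, 0.021, 0.4) [0.0007 0.0578 0.0693] [0.0017 0.0004 0.0001]
```

View pics/w6.png

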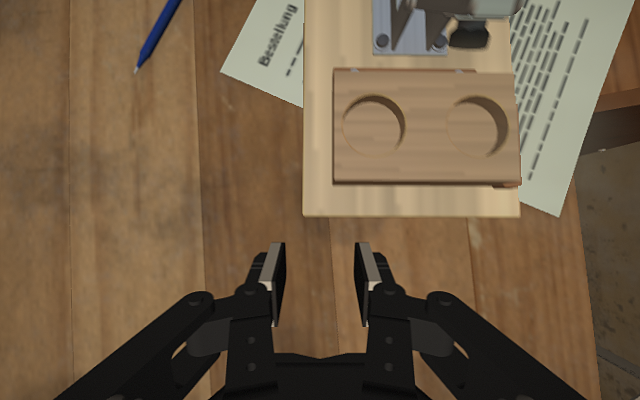

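The holder covers both fences, with its top spanning (335,70)-(520,183) and no gap visible at either. I'll press it once more, lightly, against the side fence to settle it.

Call:
creep_tool(
  moves=[
    [0.085, [0.005, 0.03, 0], [0, 0, 0]],
    [0.085, [-0.005, 0.058, 0.02], [0, 0, 0]],
    [0.085, [-0.005, 0.058, 0.055], [0, 0, 0]],
    [0.085, [0.0005, 0.058, 0.069], [0, 0, 0]],
    [0.085, [0.0005, 0.058, 0.069], [0, 0, 0]],
  ],
)

```text
clock: 6.88
position: [0.5203, -0.0435, 0.021]
tool_rot: [3.141, -0.401, 1.497]
force: [0.2, -0.5, -0.3]
grip_width: 0.0849
finger_force: 0.0
```

Call:
creep_tool(
  moves=[
    [0.085, [0.004, 0, 0.0015], [0, 0, 0]],
    [0.085, [0.008, 0, 0.003], [0, 0, 0]],
    [0.085, [0.011, 0, 0.0045], [0, 0, 0]],
    [0.085, [0.013, 0, 0.0055], [0, 0, 0]],
    [0.085, [0.013, 0, 0.0055], [0, 0, 0]],
  ],
)

```text
clock: 7.5
position: [0.522, -0.0313, 0.0212]
tool_rot: [3.14, -0.399, 1.495]
force: [-0.2, -6.0, 3.9]
grip_width: 0.0846
finger_force: 3.0
```

```bash
python3 - <<'E'
from workcell import bot
from h import *
o=bot.observe(); print(injig(o["position"]),o["force"])
E
```

```text
[-0.01174292 -0.09059649  0.02118136] [-0.2461698  -6.01711487  3.88901607]
```

Call:
creep_tool(
  moves=[
    [0.085, [0.001, 0, 0.0005], [0, 0, 0]],
    [0.085, [0.001, 0, 0.0005], [0, 0, 0]],
    [0.085, [-0.02, 0, -0.008], [0, 0, 0]],
    [0.0, [-0.02, 0, -0.07], [0, 0, 0]],
    [0.0, [-0.02, 0, -0.125], [0, 0, 0]],
  ],
)

```text
clock: 8.12
position: [0.516, -0.0991, 0.1296]
tool_rot: [-3.142, -0.4, 1.495]
force: [1.6, -0.4, 0.9]
grip_width: 0.051
finger_force: 0.0
```

```bash
python3 - <<'E'
from workcell import bot
from h import *
o=bot.observe(); print(injig(o["position"]),o["force"]); go(o,0,-.09,.22,0); go(o,0,-.01,.22,0); go(o,0,-.008,.165,0)
E
```

```text
[-0.0126913  -0.15865714  0.12960426] [ 1.59844519 -0.41906536  0.94566572]
(0, -0.09, 0.22, 0) [ 0.0985  0.0126 -0.0565] [ 3.000e-04 -4.001e-01 -1.300e-03]
(0, -0.01, 0.22, 0) [ 0.1721  0.0125 -0.0253] [ 3.000e-04 -4.001e-01 -1.300e-03]
(0, -0.008, 0.165, 0) [0.1526 0.0125 0.0261] [ 3.000e-04 -4.001e-01 -1.300e-03]
```

Call:
creep_tool(
  moves=[
    [0, [0.04, 0.006, -0.04], [0, -0.13, 0]],
    [0, [0.08, 0.0125, -0.06], [0, -0.26, 0]],
    [0, [0.11, 0.0125, -0.052], [0, -0.4, 0]],
    [0, [0.16, 0.0125, -0.03], [0, -0.4, 0]],
    [0, [0.17, 0.0125, -0.025], [0, -0.4, 0]],
  ],
)

```text
clock: 8.75
position: [0.5399, 0.0524, 0.2179]
tool_rot: [3.141, -0.001, 1.502]
force: [0.1, 0.1, 0.4]
grip_width: 0.0
finger_force: 0.0
```

```bash
python3 - <<'E'
from workcell import bot
from h import *
o=bot.observe(); print(injig(o["position"]),o["force"],o["grip_width"]); go(o,0,-.008,.165,0)
cv2.imwrite("pics/s7.png",bot.grab_frame("side")[60:260,220:420].repeat(3,0).repeat(3,1))
E
```

```text
[-1.47790387e-04 -5.80284206e-03  2.17893608e-01] [0.1180879  0.06546665 0.38305093] 7.789613705682474e-06
(0, -0.008, 0.165, 0) [-0.0022  0.0001  0.0529] [ 0.0011 -0.0009  0.0058]
```

View pics/s7.png

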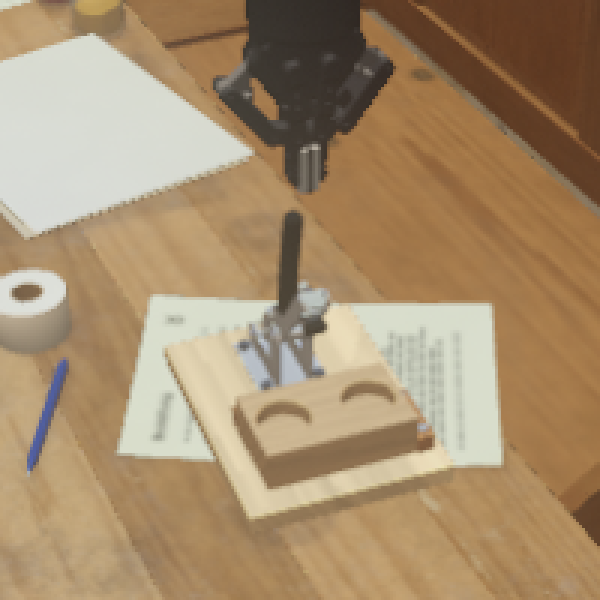

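The fingers are shut above and in front of the upright handle (its tip at crop (292,215)), and the holder sits in the corner of the fences. Next I work out the arc for pushing the handle.

Call:
creep_tool(
  moves=[
    [0, [-0.002, 0, 0.03], [0, 0, 0.006]],
    [0, [-0.002, 0, 0.053], [0, 0, 0.006]],
    [0, [-0.002, 0, 0.053], [0, 0, 0.006]],
  ],
)

```text
clock: 9.18
position: [0.5391, 0.0442, 0.1634]
tool_rot: [-3.14, 0.001, 1.487]
force: [-0.1, -0.9, 1.0]
grip_width: -0.0001
finger_force: 0.0
```

```bash
python3 - <<'E'
from workcell import bot
from h import *
o=bot.observe(); p=injig(o["position"]); print(p,o["force"])
for d in range(-13,95,7):
    f=np.radians(d); k=(d+13)/103; s,c=np.sin(f),np.cos(f)
    y=.046+.004*k+.108*s-.0075*c-.011; z=.053+.022*k+.108*c+.0075*s
    print(d,round(y-p[1],4),round(p[2]-z,4))
E
```

```text
[-0.00036321 -0.01406563  0.16340978] [-0.14208908 -0.85355847  0.98239895]
-13 0.0175 0.0069
-6 0.0306 0.0023
1 0.044 -0.0007
8 0.0575 -0.0021
15 0.0709 -0.0018
22 0.0839 -0.0
29 0.0965 0.0033
36 0.1084 0.0082
43 0.1194 0.0143
50 0.1294 0.0218
57 0.1383 0.0303
64 0.1458 0.0399
71 0.152 0.0502
78 0.1567 0.0612
85 0.1598 0.0726
92 0.1613 0.0843
```

Call:
creep_tool(
  moves=[
    [0, [0.012, 0, 0.004], [0, 0, 0]],
    [0, [0.024, 0, 0.004], [0, 0, 0]],
    [0, [0.036, 0, 0.001], [0, 0, 0]],
    [0, [0.047, 0, -0.001], [0, 0, 0]],
    [0, [0.058, 0, -0.002], [0, 0, 0]],
  ],
)

```text
clock: 9.8
position: [0.5447, 0.1051, 0.167]
tool_rot: [3.14, -0.0, 1.49]
force: [0.4, -1.5, 1.2]
grip_width: -0.0004
finger_force: 0.8
```

```bash
python3 - <<'E'
from workcell import bot
from h import *
o=bot.observe(); p=injig(o["position"]); print(p,o["force"])
for d in range(1,95,7):
    f=np.radians(d); k=(d+13)/103; s,c=np.sin(f),np.cos(f)
    y=.046+.004*k+.108*s-.0075*c-.011; z=.053+.022*k+.108*c+.0075*s
    print(d,round(y-p[1],4),round(p[2]-z,4))
E
```

```text
[0.00068181 0.04708871 0.16699575] [ 0.35959967 -1.47371474  1.21726376]
1 -0.0172 0.0029
8 -0.0037 0.0015
15 0.0097 0.0018
22 0.0228 0.0036
29 0.0353 0.0069
36 0.0472 0.0117
43 0.0583 0.0179
50 0.0683 0.0254
57 0.0771 0.0339
64 0.0847 0.0435
71 0.0908 0.0538
78 0.0955 0.0648
85 0.0987 0.0762
92 0.1002 0.0878
```

Call:
creep_tool(
  moves=[
    [0, [0.012, 0, 0.003], [0, 0, 0]],
    [0, [0.024, 0, 0.005], [0, 0, 0]],
    [0, [0.035, 0, 0.008], [0, 0, 0]],
    [0, [0.047, 0, 0.013], [0, 0, 0]],
    [0, [0.058, 0, 0.019], [0, 0, 0]],
  ],
)

```text
clock: 10.42
position: [0.5493, 0.1628, 0.1472]
tool_rot: [3.141, -0.0, 1.49]
force: [1.0, -1.8, 1.0]
grip_width: -0.0
finger_force: 0.6
```

```bash
python3 - <<'E'
from workcell import bot
from h import *
o=bot.observe(); p=injig(o["position"]); print(p,o["force"])
for d in range(43,95,7):
    f=np.radians(d); k=(d+13)/103; s,c=np.sin(f),np.cos(f)
    y=.046+.004*k+.108*s-.0075*c-.011; z=.053+.022*k+.108*c+.0075*s
    print(d,round(y-p[1],4),round(p[2]-z,4))
cv2.imwrite("pics/s8.png",bot.grab_frame("side")[40:240,220:420].repeat(3,0).repeat(3,1))
E
```

```text
[0.00095413 0.10501531 0.14715992] [ 0.95654579 -1.75424095  1.01130018]
43 0.0003 -0.0019
50 0.0103 0.0055
57 0.0192 0.0141
64 0.0268 0.0236
71 0.0329 0.034
78 0.0376 0.0449
85 0.0407 0.0563
92 0.0423 0.068
```

View pics/s8.png

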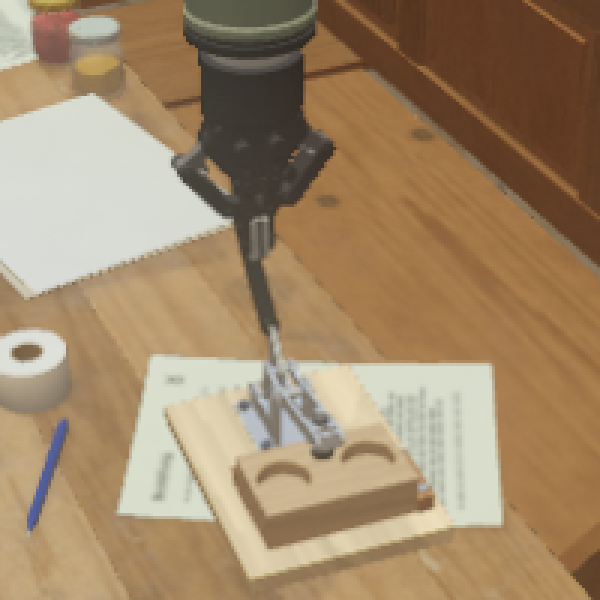

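The handle is about half way over, with the fingertips behind it at crop (262,245) and the bar nearly down over the holder. I carry on along the arc.

Call:
creep_tool(
  moves=[
    [0, [0.010, 0, 0.006], [0, 0, 0]],
    [0, [0.019, 0, 0.014], [0, 0, 0]],
    [0, [0.026, 0, 0.024], [0, 0, 0]],
    [0, [0.031, 0, 0.034], [0, 0, 0]],
    [0, [0.035, 0, 0.045], [0, 0, 0]],
  ],
)

```text
clock: 11.1
position: [0.5521, 0.1972, 0.1018]
tool_rot: [3.141, -0.0, 1.49]
force: [0.1, -0.1, -0.7]
grip_width: 0.0001
finger_force: 0.0
```

Call:
creep_tool(
  moves=[
    [0, [0.002, 0, 0.008], [0, 0, 0]],
    [0, [0.003, 0, 0.016], [0, 0, 0]],
    [0, [0.003, 0, 0.023], [0, 0, 0]],
    [0, [0.003, 0, 0.023], [0, 0, 0]],
  ],
)

```text
clock: 11.6
position: [0.5522, 0.1996, 0.0792]
tool_rot: [3.141, 0.0, 1.489]
force: [-0.8, -0.6, -0.3]
grip_width: -0.0
finger_force: 0.0
```

```bash
python3 - <<'E'
from workcell import bot
from h import *
o=bot.observe(); p=injig(o["position"]); print(p,o["force"])
E
```

```text
[0.00111174 0.14186082 0.07915037] [-0.80525412 -0.6215166  -0.31114595]
```

Call:
creep_tool(
  moves=[
    [0, [0, 0, -0.05], [0, 0, 0]],
    [0, [0, 0, -0.1], [0, 0, 0]],
    [0, [-0.06, 0, -0.13], [0, 0, 0]],
    [0, [-0.12, 0, -0.15], [0, 0, 0]],
    [0, [-0.12, 0, -0.15], [0, 0, 0]],
  ],
)

```text
clock: 12.22
position: [0.5431, 0.0757, 0.2317]
tool_rot: [3.138, 0.0, 1.484]
force: [-0.2, 1.1, -0.4]
grip_width: 0.0002
finger_force: 0.0
```

```bash
python3 - <<'E'
from workcell import bot
from h import *
o=bot.observe(); p=injig(o["position"]); print(p,o["force"])
a=bot.grab_frame("side")[60:260,220:420].repeat(2,0).repeat(2,1);b=bot.grab_frame("wrist")[:400,120:520]
cv2.imwrite("pics/s9.png",np.hstack([a,b]))
E
```

```text
[0.00123467 0.01763619 0.23169072] [-0.18912163  1.06494682 -0.42156292]
```

View pics/s9.png

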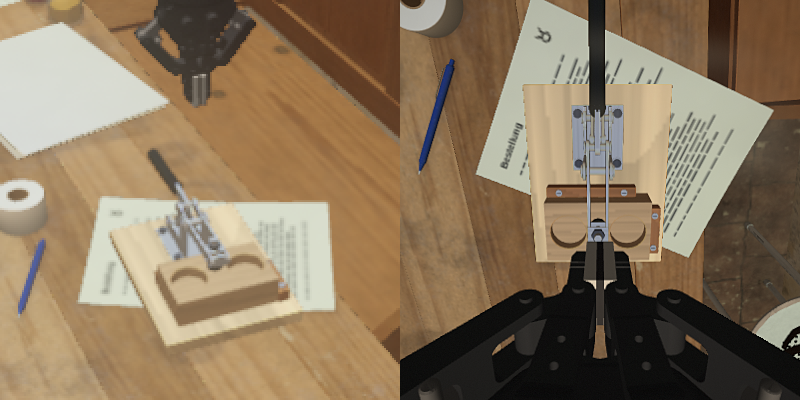

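Bar level over the holder, foot between the pockets, handle lying back (tip near side pixel (296,136)). I'll check numerically that it's level, at the stop.

```bash
python3 - <<'E'
from workcell import bot
from h import *
S=bot.calibration("side"); im=bot.grab_frame("side")
g=cv2.cvtColor(im,cv2.COLOR_BGR2GRAY)
roi=(g[125:175,285:330]<75).astype(np.uint8); ys,xs=np.nonzero(roi); i=np.argsort(ys)[:6]
pts=np.c_[xs[i]+285,ys[i]+125]; print(pts.tolist())
tip=pts.mean(0)
for z in(.076,.09,.11): print(z,injig(cast(S,[tip],z)[0]).round(4))
E
```

```text
[[296, 140], [298, 143], [302, 149], [305, 153], [307, 155]]
0.076 [-0.0071  0.1137  0.076 ]
0.09 [-0.0134  0.0945  0.09  ]
0.11 [-0.0223  0.067   0.11  ]
```

```bash
python3 - <<'E'
from workcell import bot
from h import *
S=bot.calibration("side"); W=bot.calibration("wrist"); im=bot.grab_frame("wrist")
for px in [(294,135),(296,136),(298,139)]:
  for z in(.06,.076,.09,.11): print(px,z,injig(cast(S,[px],z)[0]).round(4))
g=cv2.cvtColor(im,cv2.COLOR_BGR2GRAY); print(g[0:120:8,316].tolist())
q=cast(W,[(319.5,0)],.083)[0];print("top row at handle",injig(q))
E
```

```text
(294, 135) 0.06 [0.001  0.1987 0.06  ]
(294, 135) 0.076 [-0.0061  0.1753  0.076 ]
(294, 135) 0.09 [-0.0124  0.1549  0.09  ]
(294, 135) 0.11 [-0.0213  0.1257  0.11  ]
(296, 136) 0.06 [0.0044 0.1923 0.06  ]
(296, 136) 0.076 [-0.0029  0.1691  0.076 ]
(296, 136) 0.09 [-0.0092  0.1488  0.09  ]
(296, 136) 0.11 [-0.0182  0.1198  0.11  ]
(298, 139) 0.06 [0.0047 0.1772 0.06  ]
(298, 139) 0.076 [-0.0025  0.1544  0.076 ]
(298, 139) 0.09 [-0.0089  0.1343  0.09  ]
(298, 139) 0.11 [-0.0179  0.1057  0.11  ]
[22, 24, 26, 32, 38, 45, 46, 39, 33, 29, 28, 30, 37, 44, 49]
top row at handle [0.00173073 0.17518738 0.083     ]
```

```bash
python3 -c "
from workcell import bot
print(bot.job_done())"
```

```text
the job is handed in; nothing more can be done
None
```

The job is handed in with no verdict returned: by contact forces and pictures, the holder sits against both fences and the clamp is snapped shut on it with the handle level; the foot's force could not be measured, and I viewed 12 pictures, over the limit of 10.

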